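# Tamp the bath ballast level

## Task

Two of the ceramic ballast pieces in the small steel bath tray stick up above the rest. Take the tamper with the flat rectangular foot by its grip, press both down with it until they stand on the floor of the tray and the bed is level (do not push them with the fingers), then stand the tamper upright on the worktop, clear of the tray, and let go.

Things in the scene. Friction and masses are not known exactly. Their poses are not given: they have to be found in the camera images.
- tamper: Upright tamper, 124 mm high, 0.2 kg: flat rectangular aluminium foot 60 (x) x 92 (y) x 8 mm, thin neck, 44 mm collar with its top at z = 64 mm, above it a square pale wooden grip 24 x 24 mm from z = 64 to 124 mm, sides parallel to the foot's. Origin: centre of the foot's underside; z up, y along the foot's long side. Left or right of the tray; the tool with a small round foot is not it.
- bath_tray: Open steel tray fixed to the worktop, 84 (x) x 116 (y) x 54 mm high; walls and floor 4 mm, inside 76 x 108 mm. Origin: centre of its underside; y along the long side, z up. In two rows along y lie six ceramic pieces: four heavy ones flat, tops at z = 29 mm, with room to slide apart; in the middle of each row one sticks up.
- proud_a: Grey-brown ceramic piece 32 (x) x 38 (y) x 26 mm high, narrowing downward, wedged between its neighbours in the row at the tray's -x side. Origin: centre of its underside, at first 12 mm above the tray's floor (top at tray z = 42 mm). A press of some 3 to 5 N from above pushes the neighbours apart; it drops to the floor (top at tray z = 30 mm) and stays.
- proud_b: Same kind of piece, size and origin as proud_a, sticking up as high, in the row at the tray's +x side. The tamper's foot covers both when centred in the tray, long side along the tray's.
Not all that is in view belongs to the job. Leave any green or yellow look-alike of the proud_a alone.

How it is judged:
By the outcome, as a careful person would: the job done as asked, in the order asked, and still so for the second after the job is handed in, with the robot touching nothing.
It also fails if it takes over 45 s, if anything falls off the work surface, if the arm or the gripper's body presses on something with over 40 N, if the wrist force passes 120 N, or if a joint passes its speed limit or range.

## Robot

A 7-joint arm with a two-finger parallel gripper is mounted at the origin on a cart in front of the work surface, level with it; the furniture and walls round the work are solid. World frame = base frame: x ahead of the robot, y to its left, z up, the work surface at z = 0. Lengths are in m, angles in rad, forces in N, time in s.
With the tool pointing down it reaches from about 0.4 to 0.85 m from the base axis. Payload 10.4 kg.
Tool frame: the origin (TCP) lies between the finger pads; the fingertips stand manip.tips_ahead ahead of it and the grasp point (between the pads) lies 3 mm ahead of it (manip.tips_ahead is the distance from the TCP to the fingertips, in m); z points along the fingers, y is the direction in which the jaws open and shut (so a half turn about z gives the same grasp; the last joint's range is limited). The gripper opens to 87 mm and grips with 3 to 60 N. Pads are 19 mm wide; open, the fingers measure 117 mm over their backs; the gripper's body (75 mm by 190 mm) begins 51 mm behind the grasp point.
Start: joints at [-1.373, 0.332, -0.065, 1.46, 0.022, 1.35, -0.088], TCP at [0.137, 0.61, 0.245] pointing down, gripper open.
Joint ranges: [-2.6, 2.6], [-0.5, 2.12], [-1.47, 1.34], [0.16, 2.42], [-1.27, 4.41], [0.06, 2.06], [-2.6, 2.6]. Speed limits (rad/s): [2.22, 2.22, 2.79, 2.79, 3.14, 3.14, 3.14].

## Interface

Orientations are given as [roll, pitch, yaw] about the fixed x, y, z axes, in that order (R = Rz(yaw) Ry(pitch) Rx(roll)).
In Python, from station import manip gives the robot as it stands.
- The arm moves only by the tool move_arm, never from a script. Its argument "commands" is one flat list of numbers, 7 for each row, row after row: the turn, a rotation vector about the tool's x, y, z in rad, then the shift along the tool's x, y, z in mm, then the opening, from 0 (shut) to 1 (fully open). A call has 1 to 8 rows; each row is the pose to reach, as a shift and turn from the pose measured when the call began, along the tool's axes at that moment; what a row does not reach only later rows make up. A row lasts 1/12 s, in which the tool goes at most 41.7 mm and 7.16 degrees, less where a joint would pass 70% of its speed; a pose out of reach is approached as far as the arm can. A call with a gripper value outside its range is refused whole. The fingers move at their own pace and stop on an object; the grip force is fixed at half the most. Time passes only in rows, so rows that repeat a pose let the fingers close. It gives the time, the measured TCP pose, the force and the opening at its end, in the units of the state.
- manip.read_state(): the state, without advancing time (a new reading comes with each control period).
- manip.get_image(name): name is "scene" or "top" or "wrist"; returns a dict with "pixels" (384x512x3 uint8, red, green, blue), "range_z" (384x512 float32, m along the optical axis (not along the pixel's ray), 0 where there is no reading), "K" (3x3 intrinsics, pixels), "view" (4x4, takes a point from world to camera coordinates); the wrist camera has in their place "T_tool_cam" (4x4, takes a point from camera to tool coordinates, whose origin is the TCP and whose axes are the flange's). Camera axes: x right, y down, z forward; pixel columns grow to the right and rows downward; lengths in m; the calibration is good to about 2 mm. A picture is of the moment at which its call begins: read the wrist's pose just before it.
- manip.job_done(): hands the job in, once; it reports no verdict.
The state is a dict: "time": time; "joint_pos": joint angles; "dq": joint speeds; "effort": joint torques, N m; "ee_pos": TCP position; "orientation": TCP orientation; "ft_force": force on the tool from outside, world axes, zero at the start; "ft_torque": the same for the moment, N m; "finger_gap": finger opening in m.
Only numpy, scipy, OpenCV 4.12 (cv2) and the standard library are available. Lean on these libraries where they do the work, as an engineer would, in place of code of your own. Each camera call takes 0.05 s, during which the arm holds its last target.

## Working session

There is one attempt and no reset: what is moved stays moved. The work goes in short steps, Python scripts to look and compute and a tool call to move; the robot and the scene stay as the last step left them, time stands still between calls to the robot, and variables do not carry over. Pictures are saved under pics/ and viewed, and the job is handed in when it is done.

Besides the shell and the picture viewer there is one more tool, called after "Call:" by a JSON object that holds its "name" and its "arguments", one argument or row to a line. move_arm: Moves the arm, as the interface text tells. Its arguments: {"type":"object","properties":{"commands":{"type":"array","items":{"type":"number"}}},"required":["commands"]}

```bash
ls; mkdir -p pics; python3 - <<'E'
from station import manip
import cv2,numpy as np
print(manip.tips_ahead, manip.read_state())
for n in ["scene","top"]:
    d=manip.get_image(n); cv2.imwrite(f"pics/{n}0.png",d["pixels"][:,:,::-1]); np.savez(f"{n}0.npz",**d)
    print(n,d["K"],d["view"])
E
```

```text
pics
0.022 {'time': 0.0, 'joint_pos': array([-1.37262222,  0.3328877 , -0.06468143,  1.46094559,  0.02161212,
        1.3498991 , -0.08851735]), 'dq': array([ 3.56025834e-04,  2.10678531e-03,  5.28772768e-04, -1.37317219e-05,
        5.14397151e-04, -1.93246970e-04,  6.46228485e-04]), 'effort': array([-3.87068212e-04, -6.23227072e+01,  2.42221897e-02, -3.89910865e+01,
       -6.16097753e-02,  3.90946702e-02,  1.22771444e-04]), 'ee_pos': array([0.13680634, 0.60947632, 0.24374195]), 'orientation': array([-3.14015116e+00,  8.47838715e-05,  2.92080745e+00]), 'ft_force': array([-0.69646995,  0.46586901, -0.27937266]), 'ft_torque': array([ 0.08778982, -0.02964907, -0.03287385]), 'finger_gap': 0.08740909560333227}
scene [[409.50589233   0.         261.83135654]
 [  0.         409.50589233 191.25814332]
 [  0.           0.           1.        ]] [[ 8.82211551e-01 -4.70853209e-01 -1.88029439e-04 -3.87084451e-01]
 [-3.62930858e-01 -6.79748906e-01 -6.37355958e-01  2.77596128e-01]
 [ 2.99973285e-01  5.62351030e-01 -7.70569495e-01  7.35491514e-01]
 [ 0.00000000e+00  0.00000000e+00  0.00000000e+00  1.00000000e+00]]
top [[461.74565086   0.         255.21208196]
 [  0.         461.74565086 193.04784884]
 [  0.           0.           1.        ]] [[-0.02672455 -0.99920873 -0.02945711  0.14128759]
 [-0.99349936  0.02981072 -0.10986515  0.4776296 ]
 [ 0.11065636  0.02632952 -0.9935099   0.94463265]
 [ 0.          0.          0.          1.        ]]
```

View pics/scene0.png

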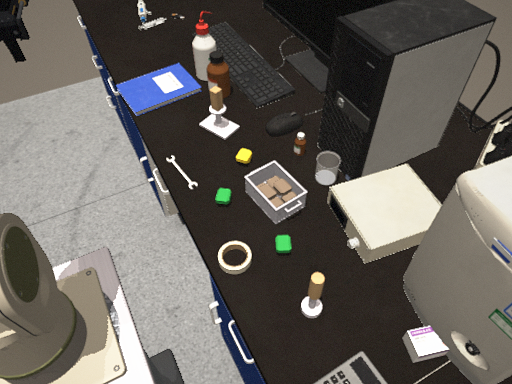

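View pics/top0.png

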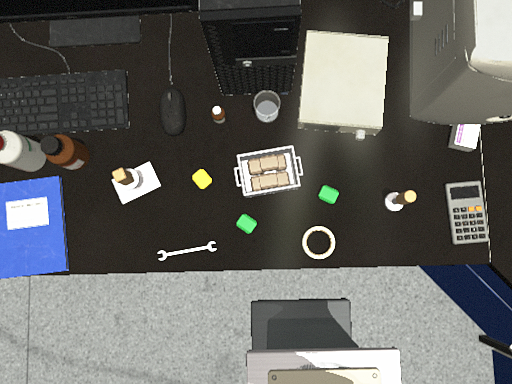

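The scene view shows the rectangular-foot tamper at about (217,110) and the round-foot one at (313,297). The tray is at (275,190). In the top view the tamper is at (137,182) and the tray at (268,170).

```bash
cat > h.py <<'E'
import numpy as np,cv2
def cloud(d):
    z=d["range_z"]; K=d["K"]; v,u=np.mgrid[:z.shape[0],:z.shape[1]]
    P=np.stack([(u-K[0,2])/K[0,0]*z,(v-K[1,2])/K[1,1]*z,z],-1)
    T=np.linalg.inv(d["view"]); W=P@T[:3,:3].T+T[:3,3]; W[z==0]=np.nan
    return W
def rect(p):
    (c,s,a)=cv2.minAreaRect((p[:,:2]*1000).astype(np.float32)); return np.round(c,1),np.round(s,1),round(a,1)
E
python3 - <<'E'
from h import *
for n in ["top","scene"]:
    d=np.load(n+"0.npz"); W=cloud(d); px=d["pixels"].astype(int)
    C=np.linalg.inv(d["view"])[:3,3]; print(n,"cam",C)
    def sel(b,zl,zh):
        u0,v0,u1,v1=b; w=W[v0:v1,u0:u1].reshape(-1,3); c=px[v0:v1,u0:u1].reshape(-1,3)
        m=(w[:,2]>zl)&(w[:,2]<zh); return w[m],c[m]
    if n=="top": tb,yb=(105,155,168,208),(228,140,308,204)
    else: tb,yb=(192,80,245,142),(240,158,310,225)
    w,_=sel(tb,-.02,.2)
    print(np.histogram(w[:,2],bins=np.arange(-.02,.14,.01)))
    for lo,hi in [(.003,.016),(.055,.075),(.075,.118),(.116,.14)]:
        p,_=sel(tb,lo,hi)
        if len(p)>3: print("tamper",lo,hi,len(p),p.mean(0).round(4),rect(p))
    w,_=sel(yb,-.02,.2); print(np.histogram(w[:,2],bins=np.arange(-.02,.08,.005)))
    for lo,hi in [(.047,.062),(.036,.047),(.022,.034)]:
        p,_=sel(yb,lo,hi)
        if len(p)>3: print("tray",lo,hi,len(p),p.mean(0).round(4),rect(p))
    # table
    for b in [(200,120,230,140)] if n=="top" else [(240,120,260,140)]:
        p,_=sel(b,-.03,.03); print("table",np.median(p,0))
d=np.load("top0.npz")["pixels"][:,:,::-1]
a=cv2.resize(d[140:210,100:170],None,fx=8,fy=8,interpolation=cv2.INTER_CUBIC); cv2.imwrite("pics/tz.png",a)
a=cv2.resize(d[138:204,225:312],None,fx=8,fy=8,interpolation=cv2.INTER_CUBIC); cv2.imwrite("pics/trz.png",a)
E
```

```text
top cam [0.37377094 0.10206558 0.99513867]
(array([   0, 1062, 1665,  155,    0,    0,    0,    4,  161,   21,   26,
         25,   26,   28,  146]), array([-0.02, -0.01,  0.  ,  0.01,  0.02,  0.03,  0.04,  0.05,  0.06,
        0.07,  0.08,  0.09,  0.1 ,  0.11,  0.12,  0.13]))
tamper 0.003 0.016 909 [0.5112 0.3799 0.0077] (array([519.1, 388.6]), array([137.1, 116. ]), 89.7)
tamper 0.055 0.075 174 [0.5109 0.3789 0.0647] (array([511.8, 382.2]), array([33.8, 42.2]), 63.0)
tamper 0.075 0.118 108 [0.5097 0.3793 0.0964] (array([510.8, 379.6]), array([15.4, 29.8]), 67.8)
tamper 0.116 0.14 158 [0.5135 0.3856 0.1232] (array([514.1, 386.6]), array([23.8, 24. ]), 24.2)
(array([   0,    0,    3, 1138, 1566,  192,   49,   57,  120,  500,  190,
        172,  513,   55,  277,  267,    0,    0,    0]), array([-2.00000000e-02, -1.50000000e-02, -1.00000000e-02, -5.00000000e-03,
        3.46944695e-18,  5.00000000e-03,  1.00000000e-02,  1.50000000e-02,
        2.00000000e-02,  2.50000000e-02,  3.00000000e-02,  3.50000000e-02,
        4.00000000e-02,  4.50000000e-02,  5.00000000e-02,  5.50000000e-02,
  
[... 1225 characters left out ...]
([-2.00000000e-02, -1.50000000e-02, -1.00000000e-02, -5.00000000e-03,
        3.46944695e-18,  5.00000000e-03,  1.00000000e-02,  1.50000000e-02,
        2.00000000e-02,  2.50000000e-02,  3.00000000e-02,  3.50000000e-02,
        4.00000000e-02,  4.50000000e-02,  5.00000000e-02,  5.50000000e-02,
        6.00000000e-02,  6.50000000e-02,  7.00000000e-02,  7.50000000e-02]))
tray 0.047 0.062 549 [0.5257 0.1    0.0538] (array([524.1, 100.8]), array([ 88.4, 121.6]), 7.7)
tray 0.036 0.047 759 [0.5247 0.0943 0.0417] (array([523. , 100.1]), array([ 82.9, 141.6]), 8.2)
tray 0.022 0.034 634 [0.5239 0.1022 0.0288] (array([517.6, 138.5]), array([ 82.8, 195.7]), 7.9)
table [0.58315434 0.34104551 0.00100079]
```

View pics/tz.png

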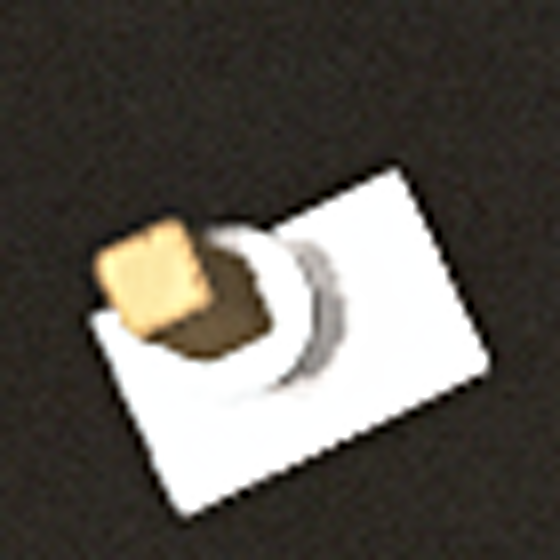

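View pics/trz.png

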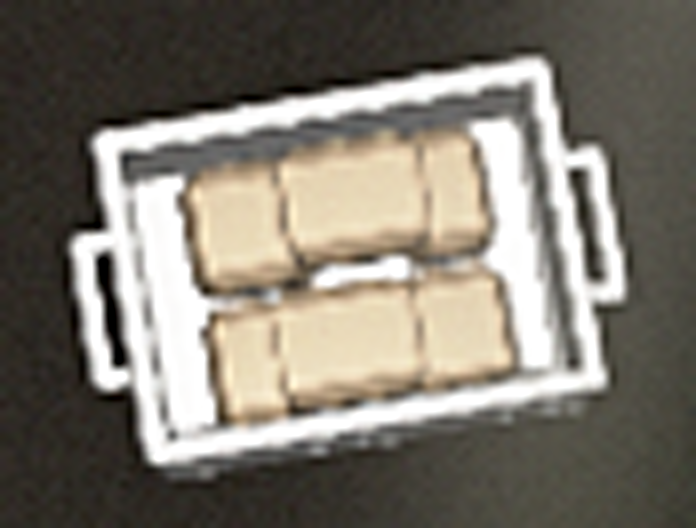

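```bash
python3 - <<'E'
from h import *
def inter(d,uv,z):
    T=np.linalg.inv(d["view"]); K=d["K"]
    r=np.c_[(uv-K[[0,1],[2,2]])/K[0,0],np.ones(len(uv))]@T[:3,:3].T; C=T[:3,3]
    return C+r*((z-C[2])/r[:,2])[:,None]
for n,b in [("top",(105,155,168,208)),("scene",(192,80,245,142))]:
    d=np.load(n+"0.npz"); px=d["pixels"]; u0,v0,u1,v1=b
    m=np.zeros(px.shape[:2],np.uint8); s=px[v0:v1,u0:u1]; m[v0:v1,u0:u1]=(s.min(2)>130)
    nl,l,st,_=cv2.connectedComponentsWithStats(m); i=1+np.argmax(st[1:,4]); v,u=np.where(l==i)
    W=cloud(d)[v,u]
    uv=np.c_[u,v].astype(float)
    P=inter(d,uv,.008); h=cv2.convexHull((P[:,:2]*1000).astype(np.float32))
    print(n,len(u),rect(P))
    k=W[:,2]<.02; print("foot depth pts",rect(W[k]))
    # grip: wood colour
    s=px.astype(int); g=np.zeros(m.shape,bool); g[v0:v1,u0:u1]=((s[...,0]-s[...,2])>40)[v0:v1,u0:u1]
    w=cloud(d)[g]; w=w[(w[:,2]>.112)&(w[:,2]<.135)]; print("grip top",len(w),w.mean(0),rect(w))
E
```

```text
top 1136 (array([520.7, 390.1]), array([74.6, 93.4]), 24.0)
foot depth pts (array([517.9, 390.4]), array([69.4, 95.7]), 24.5)
grip top 150 [0.51346815 0.38603621 0.12317219] (array([514.1, 386.4]), array([24.3, 23.9]), 25.7)
scene 589 (array([528.2, 410.4]), array([102.4, 122.4]), 24.3)
foot depth pts (array([528.6, 414.9]), array([110.2, 128.6]), 25.1)
grip top 96 [0.51292954 0.38397668 0.12164125] (array([513.4, 387.2]), array([24.5, 25.3]), 28.5)
```

```bash
python3 - <<'E'
from h import *
for n,bs in [("scene",[("brown",(207,55,231,97)),("white",(192,10,216,80)),("mouse",(265,110,304,135)),("small bottle",(293,132,307,155)),("cup",(314,150,342,187)),("pc",(320,0,495,180)),("box",(330,165,440,260))])]:
    W=cloud(np.load(n+"0.npz"))
    for k,(u0,v0,u1,v1) in bs:
        w=W[v0:v1,u0:u1].reshape(-1,3); w=w[w[:,2]>.02]
        if len(w): print(k,np.percentile(w,[2,98],axis=0).round(3).tolist())
W=cloud(np.load("top0.npz"))
for k,(u0,v0,u1,v1) in [("brown",(42,132,92,170)),("white",(0,130,42,172))]:
    w=W[v0:v1,u0:u1].reshape(-1,3); w=w[w[:,2]>.02]; print(k,np.percentile(w,[2,98],axis=0).round(3).tolist())
# whole desktop max z near path
for n in("top","scene"):
    w=cloud(np.load(n+"0.npz")).reshape(-1,3); m=(w[:,0]>.1)&(w[:,0]<.62)&(w[:,1]<.7)&(w[:,1]>-.1)&(w[:,2]>.1); q=w[m]
    print(n,len(q)); 
    g=np.round(q[:,:2]/.04)*.04
    for c in np.unique(g,axis=0): print(c,q[(g==c).all(1)][:,2].max().round(3),end="; ")
E
```

```text
brown [[0.503, 0.378, 0.021], [0.655, 0.632, 0.129]]
white [[0.547, 0.505, 0.021], [0.687, 0.824, 0.184]]
mouse [[0.621, 0.21, 0.02], [0.707, 0.324, 0.061]]
small bottle [[0.639, 0.19, 0.022], [0.663, 0.211, 0.063]]
cup [[0.638, 0.031, 0.021], [0.704, 0.131, 0.067]]
pc [[0.668, -0.061, 0.03], [1.171, 0.414, 0.35]]
box [[0.605, -0.232, 0.024], [0.805, 0.072, 0.216]]
brown [[0.546, 0.492, 0.023], [0.602, 0.54, 0.13]]
white [[0.546, 0.587, 0.026], [0.608, 0.623, 0.146]]
top 1307
[0.48 0.4 ] 0.114; [0.52 0.36] 0.127; [0.52 0.4 ] 0.128; [0.56 0.52] 0.132; [0.56 0.56] 0.127; [0.56 0.6 ] 0.153; [0.56 0.64] 0.123; [0.6  0.52] 0.133; [0.6  0.56] 0.126; [0.6 0.6] 0.154; [0.6  0.64] 0.126; scene 2181
[0.12 0.52] 0.337; [0.12 0.56] 0.347; [0.12 0.64] 0.226; [0.16 0.52] 0.338; [0.16 0.56] 0.357; [0.16 0.6 ] 0.345; [0.16 0.64] 0.326; [0.16 0.68] 0.268; [0.2  0.64] 0.312; [0.2  0.68] 0.305; [0.48 0.4 ] 0.115; [0.52 0.36] 0.125; [0.52 0.4 ] 0.128; [0.56 0.52] 0.131; [0.56 0.56] 0.129; [0.56 0.6 ] 0.194; [0.56 0.64] 0.182; [0.6  0.52] 0.131; [0.6  0.56] 0.127; [0.6 0.6] 0.18; [0.6  0.64] 0.197;
```

```bash
cat >> h.py <<'E'
from scipy.spatial.transform import Rotation as R
def plan(pos,yawdeg,s=None):
    from station import manip
    s=s or manip.read_state(); R0=R.from_euler('xyz',s["orientation"])
    Rt=R.from_euler('xyz',[np.pi,0,np.radians(yawdeg)])
    rv=(R0.inv()*Rt).as_rotvec(); t=R0.inv().apply(np.array(pos)-s["ee_pos"])*1000
    print("t",round(s["time"],2),"pos",s["ee_pos"].round(4),"rpy",np.degrees(s["orientation"]).round(2),"q",s["joint_pos"].round(2),"F",s["ft_force"].round(1),"gap",round(s["finger_gap"],4))
    print("rotvec",rv.round(4),"shift",t.round(1))
E
python3 -c "
from h import *
plan([.514,.3865,.245],114.3)"
```

```text
t 0.1 pos [0.1368 0.6095 0.2438] rpy [-179.93    0.    167.35] q [-1.37  0.33 -0.06  1.46  0.02  1.35 -0.09] F [ 0.5 -0.2  0.2] gap 0.0867
rotvec [-1.200e-03  6.000e-04  9.259e-01] shift [-416.9 -135.    -1. ]
```

Call:
{"name": "move_arm", "arguments": {
  "commands": [-0.001,0.001,0.12,-38,-12,0,1,-0.001,0.001,0.24,-76,-24,0,1,-0.001,0.001,0.36,-114,-37,0,1,-0.001,0.001,0.48,-152,-49,0,1,-0.001,0.001,0.6,-190,-61,0,1,-0.001,0.001,0.72,-228,-74,0,1,-0.001,0.001,0.84,-266,-86,0,1,-0.001,0.001,0.926,-304,-98,-1,1]
}}

```text
time: 0.77
ee_pos: [0.4133, 0.4458, 0.2447]
orientation: [-3.141, 0.0, 1.988]
ft_force: [0.3, 0.9, -0.7]
finger_gap: 0.0871
```

```bash
python3 -c "
from h import *
plan([.514,.3865,.245],114.3)"
```

```text
t 0.77 pos [0.4133 0.4458 0.2447] rpy [-179.96    0.    113.93] q [-1.08  0.29  0.22  1.52 -0.07  1.34 -0.43] F [ 0.3  0.9 -0.7] gap 0.0871
rotvec [-0.0008  0.0001 -0.0064] shift [-95.1  68.   -0.4]
```

Call:
{"name": "move_arm", "arguments": {
  "commands": [-0.001,0,-0.006,-32,23,0,1,-0.001,0,-0.006,-64,46,0,1,-0.001,0,-0.006,-95,68,0,1,-0.001,0,-0.006,-95,68,0,1,-0.001,0,-0.006,-95,68,0,1]
}}

```text
time: 1.18
ee_pos: [0.5161, 0.384, 0.2439]
orientation: [-3.141, 0.002, 1.99]
ft_force: [-1.7, 1.5, -0.6]
finger_gap: 0.0866
```

```bash
python3 - <<'E'
from h import *
from station import manip
plan([.514,.3865,.097],114.3)
s=manip.read_state(); d=manip.get_image("wrist"); cv2.imwrite("pics/w1.png",d["pixels"][:,:,::-1])
T=np.eye(4); T[:3,:3]=R.from_euler('xyz',s["orientation"]).as_matrix(); T[:3,3]=s["ee_pos"]
d["view"]=np.linalg.inv(T@d["T_tool_cam"]); W=cloud(d); np.savez("w1.npz",**d)
px=d["pixels"].astype(int); 
m=(px[...,0]-px[...,2]>40)&(W[...,2]>.112)&(W[...,2]<.135)&(abs(W[...,0]-.51)<.05)&(abs(W[...,1]-.386)<.05)
print(m.sum(),W[m].mean(0),rect(W[m]))
m=(px.min(2)>120)&(W[...,2]>.002)&(W[...,2]<.02)&(abs(W[...,0]-.51)<.08)&(abs(W[...,1]-.386)<.08)
print(m.sum(),rect(W[m]))
E
```

```text
t 1.18 pos [0.5161 0.384  0.2439] rpy [-1.7997e+02  9.0000e-02  1.1399e+02] q [-0.92  0.38  0.28  1.42 -0.1   1.36 -0.22] F [-1.7  1.5 -0.6] gap 0.0866
rotvec [-0.0005  0.0015 -0.0054] shift [  3.3  -0.8 146.9]
752 [0.51407548 0.39109193 0.12300064] (array([514.5, 389.9]), array([22.7, 23.3]), 24.6)
2133 (array([514.9, 389.5]), array([60.1, 91.8]), 24.4)
```

View pics/w1.png

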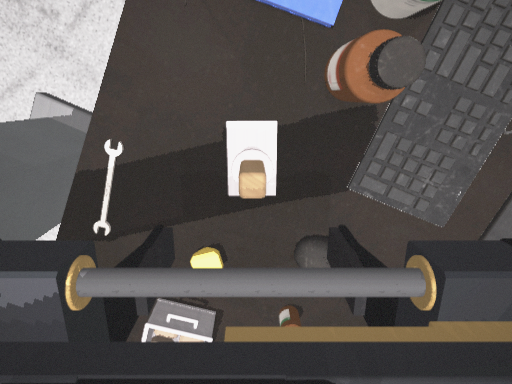

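The wrist view shows the tamper's grip at about (252,180), with its foot spanning (227–277, 122–196). The measured foot is 60 x 92 mm at yaw 24.4°, as specified. I'll re-measure now that the arm has settled.

```bash
cat >> h.py <<'E'
def wrist(name):
    from station import manip
    s=manip.read_state(); d=manip.get_image("wrist"); cv2.imwrite(f"pics/{name}.png",d["pixels"][:,:,::-1])
    T=np.eye(4); T[:3,:3]=R.from_euler('xyz',s["orientation"]).as_matrix(); T[:3,3]=s["ee_pos"]
    d["view"]=np.linalg.inv(T@d["T_tool_cam"]); return d,cloud(d),d["pixels"].astype(int),s
E
python3 - <<'E'
from h import *
d,W,px,s=wrist("w2")
m=(px[...,0]-px[...,2]>40)&(W[...,2]>.112)&(W[...,2]<.135)&(abs(W[...,0]-.51)<.05)&(abs(W[...,1]-.386)<.05)
print(m.sum(),W[m].mean(0),rect(W[m]))
m=(px.min(2)>120)&(W[...,2]>.002)&(W[...,2]<.02)&(abs(W[...,0]-.51)<.08)&(abs(W[...,1]-.386)<.08)
print(m.sum(),rect(W[m]))
plan([.5143,.388,.097],114.3)
E
```

```text
745 [0.51399893 0.39102967 0.12296595] (array([514.7, 389.8]), array([22.8, 23.4]), 24.0)
2146 (array([514.9, 389.3]), array([60. , 91.6]), 24.3)
t 1.28 pos [0.5133 0.387  0.2441] rpy [-1.7995e+02 -2.0000e-02  1.1430e+02] q [-0.92  0.37  0.28  1.42 -0.1   1.36 -0.22] F [-0.3  0.4 -0. ] gap 0.0869
rotvec [-0.0009 -0.0003  0.0001] shift [  0.4   1.4 147.1]
```

Call:
{"name": "move_arm", "arguments": {
  "commands": [-0.001,0,0,1,1.5,30,1,-0.001,0,0,1,1.5,60,1,-0.001,0,0,1,1.5,85,1,-0.001,0,0,1,1.5,105,1,-0.001,0,0,1,1.5,125,1,-0.001,0,0,1,1.5,140,1,-0.001,0,0,1,1.5,147,1,-0.001,0,0,1,1.5,147,1]
}}

```text
time: 1.95
ee_pos: [0.5122, 0.3891, 0.0954]
orientation: [-3.139, 0.0, 1.997]
ft_force: [-0.2, 0.0, -0.3]
finger_gap: 0.087
```

Call:
{"name": "move_arm", "arguments": {
  "commands": [0,0,0,0,0,0,0.5,0,0,0,0,0,0,0.3,0,0,0,0,0,0,0.2,0,0,0,0,0,0,0,0,0,0,0,0,0,0,0,0,0,0,0,0,0,0,0,0,0,0,0,0,0,0,0,0,0,0,0]
}}

```text
time: 2.62
ee_pos: [0.5122, 0.3891, 0.0955]
orientation: [-3.139, 0.0, 1.997]
ft_force: [-1.0, -0.4, -0.2]
finger_gap: 0.0416
```

```bash
python3 - <<'E'
from h import *
plan([.5143,.3885,.157],114.3)
E
```

```text
t 2.62 pos [0.5122 0.3891 0.0955] rpy [-179.84    0.    114.42] q [-0.91  0.49  0.25  1.58 -0.13  1.08 -0.2 ] F [-1.  -0.4 -0.2] gap 0.0416
rotvec [-0.0028  0.      0.0021] shift [ -1.4   1.5 -61.5]
```

Call:
{"name": "move_arm", "arguments": {
  "commands": [0,0,0,0,0,0,0,0,0,0,0,0,0,0,0,0,0,0,0,0,0,0,0,0,0,0,0,0,0,0,0,0,0,0,0,0,0,0,0,0,0,0]
}}

```text
time: 3.12
ee_pos: [0.5121, 0.389, 0.0952]
orientation: [-3.138, 0.0, 1.997]
ft_force: [0.2, -0.5, -2.4]
finger_gap: 0.0237
```

```bash
python3 - <<'E'
from h import *
plan([.5143,.3885,.157],114.3)
E
```

```text
t 3.12 pos [0.5121 0.389  0.0952] rpy [-1.7981e+02  1.0000e-02  1.1442e+02] q [-0.91  0.49  0.25  1.58 -0.13  1.08 -0.2 ] F [ 0.2 -0.5 -2.4] gap 0.0237
rotvec [-0.0033  0.0002  0.0021] shift [ -1.3   1.6 -61.8]
```

Call:
{"name": "move_arm", "arguments": {
  "commands": [0,0,0,0,0,-12,0,0,0,0,0,0,-28,0,0,0,0,0,0,-48,0,0,0,0,0,0,-68,0,0,0,0,0,0,-85,0,0,0,0,0,0,-97,0,0,0,0,0,0,-100,0,0,0,0,0,0,-100,0]
}}

```text
time: 3.78
ee_pos: [0.5127, 0.3893, 0.1962]
orientation: [-3.14, -0.0, 1.997]
ft_force: [-0.4, 0.4, -2.1]
finger_gap: 0.0238
```

```bash
python3 - <<'E'
from h import *
plan([.525,.100,.195],98.1)
d,W,px,s=wrist("w3")
E
```

```text
t 3.78 pos [0.5127 0.3893 0.1962] rpy [-1.7989e+02 -2.0000e-02  1.1442e+02] q [-0.92  0.41  0.27  1.48 -0.11  1.27 -0.22] F [-0.4  0.4 -2.1] gap 0.0238
rotvec [-1.900e-03 -1.000e-04  2.849e-01] shift [-268.6 -108.4    1.3]
```

View pics/w3.png

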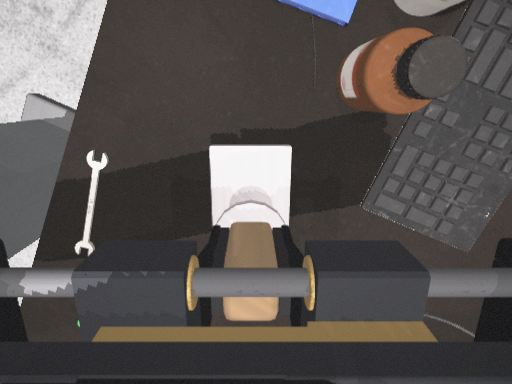

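The tamper is held: the grip sits between the pads at (250,270) and the foot edge is visible at (210–291,145). The force reads about −2 N, which matches its weight. Next I move over the tray.

Call:
{"name": "move_arm", "arguments": {
  "commands": [0,0,0.035,-25,-10,0,0,0,0,0.07,-58,-23,0,0,0,0,0.11,-92,-37,0,0,0,0,0.15,-126,-51,0,0,0,0,0.18,-160,-64,1,0,0,0,0.22,-194,-78,1,0,0,0,0.25,-226,-92,1,0,0,0,0.285,-250,-101,1,0]
}}

```text
time: 4.5
ee_pos: [0.5227, 0.1159, 0.1932]
orientation: [-3.136, 0.002, 1.708]
ft_force: [0.8, -0.6, -2.3]
finger_gap: 0.0238
```

```bash
python3 - <<'E'
from h import *
plan([.525,.100,.195],98.1)
E
```

```text
t 4.5 pos [0.5227 0.1159 0.1932] rpy [-1.7968e+02  1.3000e-01  9.7870e+01] q [-0.7   0.18  0.44  1.78 -0.08  1.2  -0.1 ] F [ 0.8 -0.6 -2.3] gap 0.0238
rotvec [-0.0055  0.0023 -0.0041] shift [-16.    0.1  -1.8]
```

Call:
{"name": "move_arm", "arguments": {
  "commands": [-0.004,0,-0.004,-8,0,-1,0,-0.004,0,-0.004,-14,0,-2,0,-0.004,0,-0.004,-16,0,-2,0,-0.004,0,-0.004,-16,0,-2,0,-0.004,0,-0.004,-16,0,-2,0]
}}

```text
time: 4.92
ee_pos: [0.5247, 0.1018, 0.1949]
orientation: [-3.14, 0.002, 1.715]
ft_force: [0.2, 0.3, -2.3]
finger_gap: 0.0238
```

```bash
python3 - <<'E'
from h import *
from station import manip
plan([.525,.100,.195],98.1)
d,W,px,s=wrist("w4")
for n in["scene","top"]:
    e=manip.get_image(n); np.savez(n+"1.npz",**e)
    a=e["pixels"][:,:,::-1]; a=a[90:240,200:350] if n=="scene" else a[90:230,200:340]
    cv2.imwrite(f"pics/{n}1.png",cv2.resize(a,None,fx=4,fy=4,interpolation=cv2.INTER_CUBIC))
np.savez("w4.npz",**d)
E
```

```text
t 4.92 pos [0.5247 0.1018 0.1949] rpy [-1.7988e+02  1.2000e-01  9.8240e+01] q [-0.68  0.17  0.45  1.79 -0.08  1.2  -0.07] F [ 0.2  0.3 -2.3] gap 0.0238
rotvec [-0.002   0.0021  0.0024] shift [-1.8  0.  -0.1]
```

View pics/w4.png

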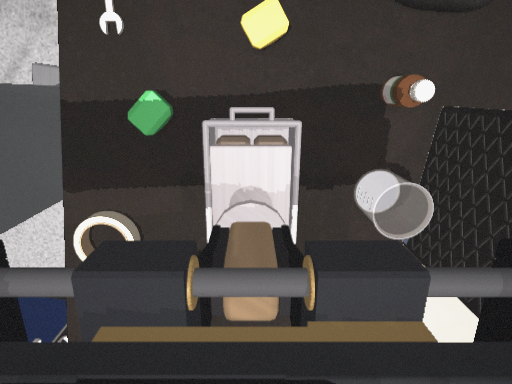

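View pics/scene1.png

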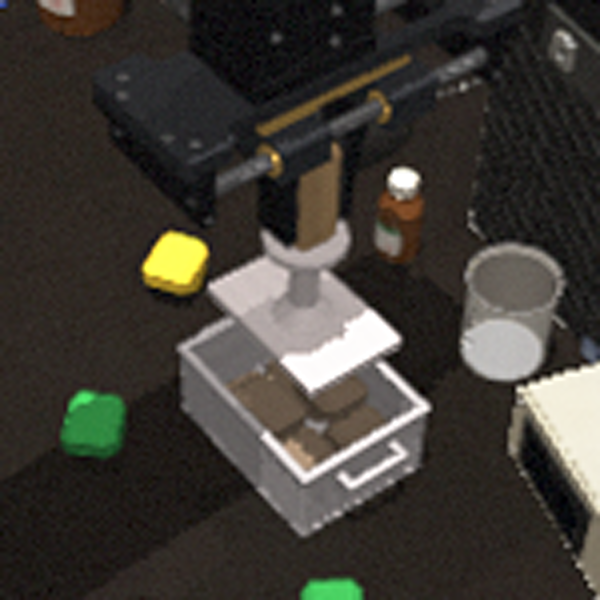

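View pics/top1.png

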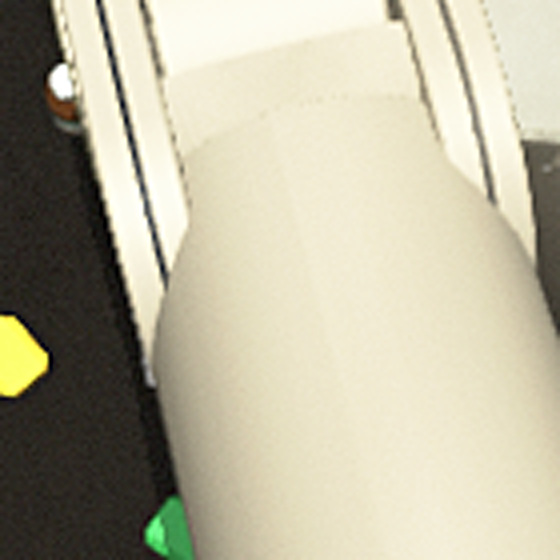

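The wrist view shows the tray rim at (204–301, ~123) and the foot's far edge at (210–292,145). They look parallel and nearly centred. I'll measure the offset between foot and tray in this one camera.

```bash
python3 - <<'E'
from h import *
d=dict(np.load("w4.npz")); W=cloud(d); px=d["pixels"].astype(int)
v,u=np.mgrid[:384,:512]
reg=(u>190)&(u<315)&(v>112)&(v<238)
a=np.radians(8.1); c=np.array([.5247,.1018])
def loc(w,a=a): 
    q=w[:,:2]-c; return np.c_[q[:,0]*np.cos(a)+q[:,1]*np.sin(a),-q[:,0]*np.sin(a)+q[:,1]*np.cos(a)]*1000
z=W[...,2]
print(np.histogram(z[reg],bins=np.arange(0,.2,.01)))
rim=reg&(z>.048)&(z<.060); foot=reg&(z>.095)&(z<.120)
for n,m in("rim",rim),("foot",foot):
    w=W[m]; l=loc(w); print(n,m.sum(),np.median(w[:,2]),"lx",np.percentile(l[:,0],[0.5,2,98,99.5]).round(1),"ly",np.percentile(l[:,1],[2,98,99.5]).round(1))
    # left edges fit by bins of ly
    L=[];Rr=[]
    for y in range(0,60,4):
        k=(abs(l[:,1]-y)<2)
        if k.sum()>6: L.append((y,l[k,0].min()));Rr.append((y,l[k,0].max()))
    L=np.array(L);Rr=np.array(Rr); print(L.round(1).tolist(),Rr.round(1).tolist())
    if len(L)>2: print("slope deg",np.degrees(np.arctan(np.polyfit(*L.T,1)[0])),np.degrees(np.arctan(np.polyfit(*Rr.T,1)[0])))
E
```

```text
(array([2619,  145,  632,   83,  244, 2100,    0,    0,    0,    0, 4687,
        393,    0,    0,    0,   35, 1207,  483,  555]), array([0.  , 0.01, 0.02, 0.03, 0.04, 0.05, 0.06, 0.07, 0.08, 0.09, 0.1 ,
       0.11, 0.12, 0.13, 0.14, 0.15, 0.16, 0.17, 0.18, 0.19]))
rim 2135 0.05481487144796737 lx [-43.1 -42.8  43.7  44.1] ly [-48.   58.6  58.7]
[[0.0, -42.6], [4.0, -42.3], [8.0, -43.3], [12.0, -43.2], [16.0, -43.0], [20.0, -42.6], [24.0, -42.6], [28.0, -43.4], [32.0, -43.3], [36.0, -43.0], [40.0, -42.8], [44.0, -42.5], [48.0, -42.3], [52.0, -43.2], [56.0, -43.0]] [[0.0, 43.7], [4.0, 43.3], [8.0, 44.2], [12.0, 44.1], [16.0, 43.7], [20.0, 43.5], [24.0, 43.4], [28.0, 44.2], [32.0, 43.9], [36.0, 43.7], [40.0, 43.5], [44.0, 43.3], [48.0, 44.1], [52.0, 44.0], [56.0, 43.8]]
slope deg -0.09023201575853074 0.06327836340463776
foot 5080 0.10797592344648331 lx [-30.1 -29.3  28.4  29.2] ly [-9.1 44.4 44.8]
[[0.0, -29.8], [4.0, -30.5], [8.0, -30.4], [12.0, -30.2], [16.0, -30.0], [20.0, -29.9], [24.0, -30.5], [28.0, -30.5], [32.0, -30.2], [36.0, -30.0], [40.0, -29.9], [44.0, -29.7]] [[0.0, 29.2], [4.0, 29.1], [8.0, 28.8], [12.0, 29.5], [16.0, 29.5], [20.0, 29.2], [24.0, 29.1], [28.0, 28.9], [32.0, 29.6], [36.0, 29.3], [40.0, 29.1], [44.0, 28.9]]
slope deg 0.3215661074556579 -0.04112321999353133
```

```bash
python3 - <<'E'
from h import *
plan([.5252,.1033,.142],98.1)
E
```

```text
t 5.07 pos [0.5248 0.1013 0.195 ] rpy [-1.799e+02  1.300e-01  9.821e+01] q [-0.68  0.17  0.45  1.79 -0.08  1.2  -0.07] F [-0.4  1.1 -2.9] gap 0.0238
rotvec [-0.0018  0.0022  0.0019] shift [ 2.   0.8 53. ]
```

Call:
{"name": "move_arm", "arguments": {
  "commands": [0,0.002,0.001,2,0.8,6,0,0,0.002,0.001,2,0.8,16,0,0,0.002,0.001,2,0.8,28,0,0,0.002,0.001,2,0.8,40,0,0,0.002,0.001,2,0.8,48,0,0,0.002,0.001,2,0.8,52,0,0,0.002,0.001,2,0.8,53,0,0,0.002,0.001,2,0.8,53,0]
}}

```text
time: 5.73
ee_pos: [0.5252, 0.1031, 0.1417]
orientation: [-3.139, 0.001, 1.713]
ft_force: [0.9, -0.0, -1.5]
finger_gap: 0.0232
```

```bash
python3 - <<'E'
from h import *
from station import manip
plan([.5252,.1033,.125],98.1)
d,W,px,s=wrist("w5")
e=manip.get_image("scene")
a=e["pixels"][:,:,::-1][90:240,200:350]
cv2.imwrite("pics/ws5.png",np.hstack([cv2.resize(a,(400,400)),cv2.resize(px[80:260,160:340,::-1].astype(np.uint8),(400,400))]))
E
```

```text
t 5.73 pos [0.5252 0.1031 0.1417] rpy [-1.7987e+02  3.0000e-02  9.8140e+01] q [-0.67  0.23  0.44  1.85 -0.11  1.09 -0.04] F [ 0.9 -0.  -1.5] gap 0.0232
rotvec [-0.0023  0.0005  0.0007] shift [ 0.2  0.1 16.7]
```

View pics/ws5.png

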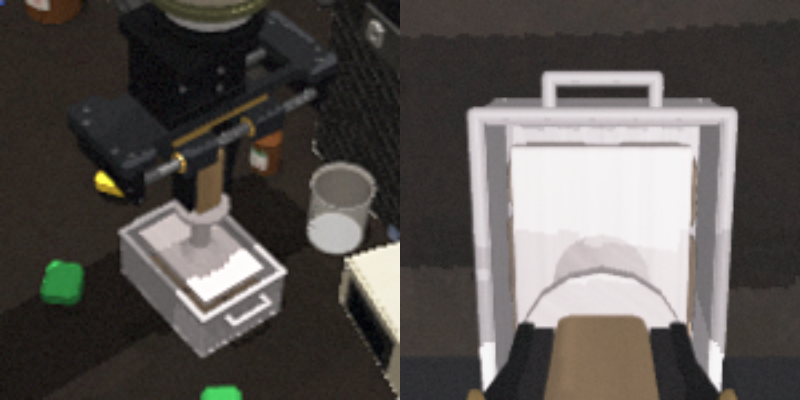

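The foot is inside the tray rim and centred, with even gaps on both sides in the wrist crop. Now I press down in small steps.

Call:
{"name": "move_arm", "arguments": {
  "commands": [0,0,0,0,0,2,0,0,0,0,0,0,4,0,0,0,0,0,0,6,0,0,0,0,0,0,8,0]
}}

```text
time: 6.17
ee_pos: [0.5258, 0.1033, 0.1346]
orientation: [-3.141, -0.0, 1.713]
ft_force: [-0.9, 0.2, 0.5]
finger_gap: 0.0237
```

Call:
{"name": "move_arm", "arguments": {
  "commands": [0,0,0,0,0,2,0,0,0,0,0,0,4,0,0,0,0,0,0,6,0,0,0,0,0,0,6,0]
}}

```text
time: 6.5
ee_pos: [0.5257, 0.1033, 0.1282]
orientation: [-3.141, 0.0, 1.713]
ft_force: [0.1, -0.7, -1.9]
finger_gap: 0.0239
```

Call:
{"name": "move_arm", "arguments": {
  "commands": [0,0,0,0,0,1,0,0,0,0,0,0,2,0,0,0,0,0,0,2.5,0,0,0,0,0,0,2.5,0]
}}

```text
time: 6.83
ee_pos: [0.5256, 0.1033, 0.1255]
orientation: [-3.141, 0.0, 1.713]
ft_force: [0.6, -0.3, -1.9]
finger_gap: 0.0239
```

```bash
python3 - <<'E'
from h import *
plan([.5252,.1033,.125],98.1)
E
```

```text
t 6.83 pos [0.5256 0.1033 0.1255] rpy [-1.7995e+02  1.0000e-02  9.8150e+01] q [-0.66  0.25  0.44  1.86 -0.12  1.06 -0.04] F [ 0.6 -0.3 -1.9] gap 0.0239
rotvec [-0.0008  0.0001  0.0009] shift [ 0.  -0.4  0.5]
```

Call:
{"name": "move_arm", "arguments": {
  "commands": [0,0,0,0,0,1,0,0,0,0,0,0,1.5,0,0,0,0,0,0,1.5,0]
}}

```text
time: 7.08
ee_pos: [0.5259, 0.1033, 0.125]
orientation: [-3.141, -0.0, 1.713]
ft_force: [-3.3, -0.7, 9.7]
finger_gap: 0.0238
```

Call:
{"name": "move_arm", "arguments": {
  "commands": [0,0,0,0,0,1,0,0,0,0,0,0,1.5,0,0,0,0,0,0,1.5,0]
}}

```text
time: 7.33
ee_pos: [0.5263, 0.1033, 0.125]
orientation: [3.141, -0.001, 1.713]
ft_force: [-4.7, -1.3, 16.1]
finger_gap: 0.024
```

```bash
python3 - <<'E'
from h import *
plan([.5252,.1033,.215],98.1)
E
```

```text
t 7.33 pos [0.5263 0.1033 0.125 ] rpy [ 1.7997e+02 -6.0000e-02  9.8130e+01] q [-0.66  0.25  0.44  1.86 -0.12  1.06 -0.03] F [-4.7 -1.3 16.1] gap 0.024
rotvec [ 0.0006 -0.001   0.0005] shift [  0.2  -1.  -90. ]
```

It is on a firm stop at 0.125 m under about 18 N, which matches the bed at 30 mm. I lift and check.

Call:
{"name": "move_arm", "arguments": {
  "commands": [0,0,0,0,-1,-4,0,0,0,0,0,-1,-12,0,0,0,0,0,-1,-26,0,0,0,0,0,-1,-44,0,0,0,0,0,-1,-62,0,0,0,0,0,-1,-76,0,0,0,0,0,-1,-82,0,0,0,0,0,-1,-82,0]
}}

```text
time: 8.0
ee_pos: [0.5259, 0.1033, 0.2083]
orientation: [3.139, -0.002, 1.713]
ft_force: [-0.7, -0.1, -3.0]
finger_gap: 0.0236
```

```bash
python3 - <<'E'
from h import *
from station import manip
plan([.5143,.3890,.205],114.4)
d,W,px,s=wrist("w6")
e=manip.get_image("scene")
a=e["pixels"][:,:,::-1][90:240,200:350]
cv2.imwrite("pics/ws6.png",np.hstack([cv2.resize(a,(400,400)),cv2.resize(px[80:260,160:340,::-1].astype(np.uint8),(400,400))]))
E
```

```text
t 8.0 pos [0.5259 0.1033 0.2083] rpy [ 1.7984e+02 -1.0000e-01  9.8130e+01] q [-0.68  0.16  0.45  1.77 -0.07  1.23 -0.07] F [-0.7 -0.1 -3. ] gap 0.0236
rotvec [ 0.003  -0.0013 -0.284 ] shift [284.5  28.9   3.9]
```

View pics/ws6.png

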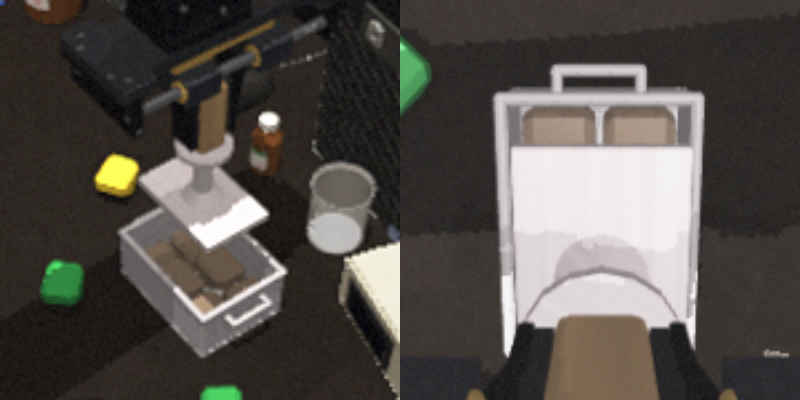

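Call:
{"name": "move_arm", "arguments": {
  "commands": [0,0,-0.035,25,3,0,0,0,0,-0.07,58,6,0,0,0,0,-0.11,92,9,1,0,0,0,-0.15,126,13,1,0,0,0,-0.18,160,16,2,0,0,0,-0.22,194,20,2,0,0,0,-0.25,226,23,3,0,0.002,-0.001,-0.285,255,26,3,0]
}}

```text
time: 8.77
ee_pos: [0.5132, 0.3614, 0.2017]
orientation: [-3.137, -0.0, 2.001]
ft_force: [1.1, -0.4, -1.2]
finger_gap: 0.0238
```

```bash
python3 - <<'E'
from h import *
from station import manip
plan([.5143,.3890,.205],114.4)
A=[]
for n in["scene","top"]:
    e=manip.get_image(n); np.savez(n+"2.npz",**e); W=cloud(e)
    a=e["pixels"][:,:,::-1]; a=a[155:230,235:315] if n=="scene" else a[135:210,225:305]
    A.append(cv2.resize(a,(400,375),interpolation=cv2.INTER_CUBIC))
    a=np.radians(8.1); q=W[...,:2]-[.525,.1005]
    lx=(q[...,0]*np.cos(a)+q[...,1]*np.sin(a))*1000; ly=(-q[...,0]*np.sin(a)+q[...,1]*np.cos(a))*1000
    print(n)
    for x in (-17,17):
        print(x,[(y,round(float(np.nanmedian(W[...,2][(abs(lx-x)<6)&(abs(ly-y)<4)&(W[...,2]<.05)])*1000),1)) for y in range(-48,49,8) if ((abs(lx-x)<6)&(abs(ly-y)<4)).sum()>3])
cv2.imwrite("pics/chk.png",np.hstack(A))
E
```

```text
t 8.77 pos [0.5132 0.3614 0.2017] rpy [-1.7975e+02 -1.0000e-02  1.1462e+02] q [-0.9   0.37  0.28  1.52 -0.11  1.27 -0.18] F [ 1.1 -0.4 -1.2] gap 0.0238
rotvec [-0.0044 -0.0001  0.0039] shift [24.7 12.4 -3.4]
scene
-17 [(-40, 30.1), (-32, 29.3), (-24, 29.7), (-16, 26.2), (-8, 30.8), (0, 30.2), (8, 31.1), (16, 30.5), (24, 26.7), (32, 29.2), (40, 29.2), (48, 29.8)]
17 [(-40, 30.7), (-32, 28.8), (-24, 25.5), (-16, 30.7), (-8, 30.4), (0, 30.5), (8, 30.3), (16, 30.3), (24, 28.9), (32, 30.2), (40, 29.5), (48, 30.1)]
top
-17 [(-48, 28.0), (-40, 29.9), (-32, 28.6), (-24, 27.8), (-16, 29.3), (-8, 29.9), (0, 29.4), (8, 30.3), (16, 30.8), (24, 23.8), (32, 29.3), (40, 29.6), (48, 22.6)]
17 [(-48, 29.6), (-40, 28.5), (-32, 27.4), (-24, 27.5), (-16, 30.3), (-8, 30.5), (0, 29.8), (8, 30.2), (16, 24.1), (24, 29.1), (32, 29.1), (40, 29.7), (48, 22.3)]
```

View pics/chk.png

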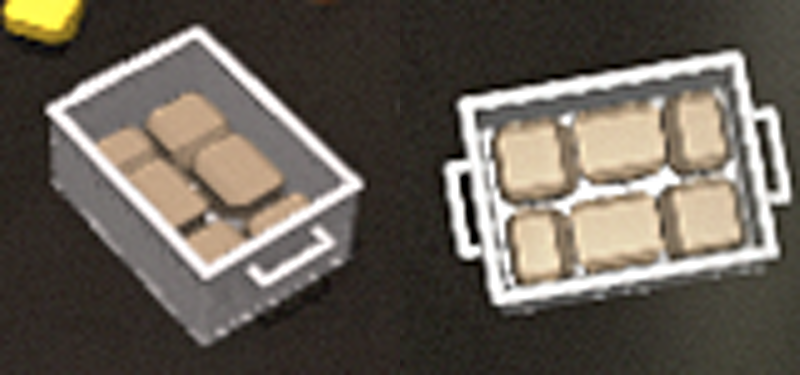

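Both cameras show all six pieces level. The middle tops are at about 30 mm and the neighbours at about 29 mm. Next I stand the tamper back on its open spot.

Call:
{"name": "move_arm", "arguments": {
  "commands": [0,0,0,14,6,4,0,0,0,0,22,10,14,0,0,0,0,24,12,32,0,0,0,0,24,12,52,0,0,0,0,24,12,70,0,0,0,0,24,12,84,0,0,0,0,24,12,94,0,0,0,0,24,12,97,0]
}}

```text
time: 9.53
ee_pos: [0.5105, 0.391, 0.1011]
orientation: [-3.133, -0.001, 2.007]
ft_force: [0.0, -0.1, -2.3]
finger_gap: 0.0238
```

```bash
python3 - <<'E'
from h import *
plan([.5143,.3890,.0952],114.4)
E
```

```text
t 9.53 pos [0.5105 0.391  0.1011] rpy [-1.7949e+02 -5.0000e-02  1.1498e+02] q [-0.91  0.49  0.25  1.57 -0.13  1.1  -0.19] F [ 0.  -0.1 -2.3] gap 0.0238
rotvec [-0.0089 -0.0007  0.0101] shift [-3.5  2.6  5.8]
```

Call:
{"name": "move_arm", "arguments": {
  "commands": [-0.006,0,0,0,0,1,0,-0.006,0,0,0,0,3,0,-0.006,0,0,0,0,4.5,0,-0.006,0,0,0,0,5.5,0,-0.006,0,0,0,0,5.5,0]
}}

```text
time: 9.95
ee_pos: [0.5106, 0.3912, 0.096]
orientation: [-3.139, -0.001, 2.007]
ft_force: [-0.3, -0.7, -2.7]
finger_gap: 0.0233
```

```bash
python3 - <<'E'
from h import *
plan([.5143,.3890,.0952],114.4)
E
```

```text
t 9.95 pos [0.5106 0.3912 0.096 ] rpy [-1.7988e+02 -6.0000e-02  1.1498e+02] q [-0.91  0.49  0.25  1.58 -0.13  1.08 -0.19] F [-0.3 -0.7 -2.7] gap 0.0233
rotvec [-0.0021 -0.0011  0.0102] shift [-3.6  2.4  0.8]
```

Call:
{"name": "move_arm", "arguments": {
  "commands": [0,0,0,0,0,0.7,0,0,0,0,0,0,1.3,0,0,0,0,0,0,1.3,0]
}}

```text
time: 10.2
ee_pos: [0.5109, 0.3914, 0.0952]
orientation: [-3.14, -0.001, 2.007]
ft_force: [-0.1, 0.6, -0.6]
finger_gap: 0.0237
```

The weight is coming off the wrist, so the foot is touching. I release.

Call:
{"name": "move_arm", "arguments": {
  "commands": [0,0,0,0,0,0.3,0,0,0,0,0,0,0.3,0.35,0,0,0,0,0,0.3,0.5,0,0,0,0,0,0,0.7,0,0,0,0,0,0,0.8,0,0,0,0,0,0,0.9,0,0,0,0,0,0,1,0,0,0,0,0,0,1]
}}

```text
time: 10.87
ee_pos: [0.5108, 0.3914, 0.0951]
orientation: [-3.14, -0.001, 2.007]
ft_force: [0.5, 0.5, 0.3]
finger_gap: 0.0626
```

Call:
{"name": "move_arm", "arguments": {
  "commands": [0,0,0,0,0,0,1,0,0,0,0,0,0,1,0,0,0,0,0,0,1,0,0,0,0,0,0,1]
}}

```text
time: 11.2
ee_pos: [0.5109, 0.3914, 0.0952]
orientation: [-3.14, -0.001, 2.007]
ft_force: [-0.9, -0.1, 0.2]
finger_gap: 0.085
```

Call:
{"name": "move_arm", "arguments": {
  "commands": [0,0,0,0,0,-5,1,0,0,0,0,0,-20,1,0,0,0,0,0,-45,1,0,0,0,0,0,-75,1,0,0,0,0,0,-105,1,0,0,0,0,0,-130,1,0,0,0,0,0,-145,1,0,0,0,0,0,-150,1]
}}

```text
time: 11.87
ee_pos: [0.5121, 0.3919, 0.2489]
orientation: [3.138, -0.003, 2.007]
ft_force: [0.5, 0.5, -0.1]
finger_gap: 0.0873
```

```bash
python3 - <<'E'
from h import *
from station import manip
plan([.5143,.3890,.245],114.4)
d,W,px,s=wrist("w7")
e=manip.get_image("scene"); cv2.imwrite("pics/s7.png",e["pixels"][:,:,::-1])
m=(px[...,0]-px[...,2]>40)&(W[...,2]>.112)&(W[...,2]<.135)&(abs(W[...,0]-.51)<.05)&(abs(W[...,1]-.386)<.05)
print(m.sum(),W[m].mean(0),rect(W[m]))
m=(px.min(2)>120)&(W[...,2]>.002)&(W[...,2]<.02)&(abs(W[...,0]-.51)<.08)&(abs(W[...,1]-.386)<.08)
print(m.sum(),rect(W[m]),np.percentile(W[m][:,2],[5,95]))
E
```

```text
t 11.87 pos [0.5121 0.3919 0.2489] rpy [ 1.7981e+02 -1.7000e-01  1.1497e+02] q [-0.93  0.37  0.27  1.42 -0.1   1.36 -0.22] F [ 0.5  0.5 -0.1] gap 0.0873
rotvec [ 0.0032 -0.0029  0.01  ] shift [-3.6  0.8  3.9]
712 [0.50997688 0.39251777 0.12298131] (array([510.2, 391.2]), array([23.1, 23.2]), 25.4)
2105 (array([510.9, 390.7]), array([59.9, 92. ]), 24.9) [0.00680528 0.00954648]
```

View pics/s7.png

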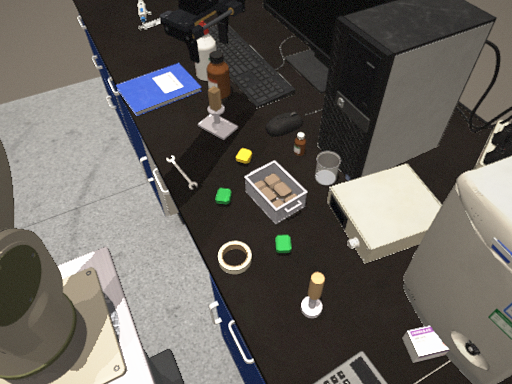

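The scene shows the tamper upright and flat at (217,125) with the gripper clear above it. The tray at (275,190) has a level bed, and nothing else has been disturbed. I hand the job in.

```bash
python3 -c "
from station import manip
print(manip.job_done())"
```

```text
the job is handed in; nothing more can be done
None
```

The job is done and handed in at about 12 s. Both proud pieces are pressed down with the tamper, and the tamper is standing released on the worktop.

- **Pressing:** I gripped the flat-footed tamper by its grip, centred its foot in the tray and pressed to a firm stop at about 18 N. The foot stopped at about 30 mm.
- **Bed check:** The scene and top cameras put both middle pieces at 29–31 mm and their neighbours at about 28–30 mm, against 30 mm and 29 mm expected. A few lower readings, around 22–27 mm, mostly fall at the gaps between pieces or by the tray's end wall.
- **Tamper check:** It stands upright and released at about (0.511, 0.391), about 0.29 m from the tray. The foot reads 60 x 92 mm with its top at 7–9.5 mm, and the grip top is at 123 mm, directly above the foot.
- **Disagreement:** The cameras differed by 3–4 mm in y for the tray and the tamper. I used the wrist camera's relative measurement to centre the foot. The tray and foot were still in the clear with even gaps before pressing.

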